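# Clear the sprue offcuts into the flap caddy and lock its handle

### The job

Clear up after trimming the kit: take every dark grey sprue offcut from the teal cutting mat and push it right through the white sprung flap in the lid of the green waste caddy, so that it drops inside and the flap snaps shut behind it. When all of them are inside, swing the caddy's handle over to the front and press it down until it clicks home under the orange catch, so that the lid is locked for carrying. Leave the sorting dishes, the cutters and the paint pot where they are.

Things in the scene. Friction and masses are not known exactly. Their poses are not given: they have to be found in the camera images.
- caddy: Green waste caddy; stands firm, cannot be shifted. Tub 206 mm (its x) by 196 mm (y); dark green lid, top 180 mm above the table. Origin: centre of its underside; z up, -x its front. Lid opening x = -65 to +35, y = -70 to +70 mm, the only way in, shut by a white sprung flap (hinge along y at x = +35, free edge at x = -65) that swings down into the tub, which is 170 mm deep below the lid.
- flap (a joint): Flap angle, rad: 0 shut, up to 1.45 pushed down into the tub. Its spring pushes it shut (0.05 Nm when shut, 0.1 Nm at 1 rad). An offcut laid on it stays on it; pushed down about 40 mm below the lid, by or with the fingers, it drops past the flap's edge. The opening has room for the fingers.
- flap_mid (a point): Centre of the flap's upper face: 49 mm from the hinge, 178 mm above the table when shut.
- bail (a joint): Angle of the carrying handle (a bail), rad: 0 parked leaning to the caddy's back (+x), 1.08 upright, 2.164 fully down at the front (-x) and locked. It stays where it is left (about 1 N at the grip moves it). From about 2.07 it rides over the two orange sprung lugs of the catch on the lid's front (up to about 6 N more at the grip); past 2.12 it clicks under them, down to its stop.
- bail_pivot (a point): Middle of the handle's pivot axis, which runs along the caddy's y, 115 mm above the table over the caddy's origin.
- bail_grip (a point): Centre of the handle's round grey grip (16 mm diameter, 90 mm long, along the caddy's y). It runs on a circle of radius 160 mm about the pivot: 190 mm above the table when parked or locked, 275 mm when upright. Black handle arms at the caddy's y = +-108 mm, lugs of the catch at +-62 mm. Parked or locked, there is 30 mm of air between grip and lid edge.
- mat: Teal cutting mat 290 (x) by 380 (y) by 3 mm thick, lying fixed on the table; origin at the centre of its underside.
- offcut1: Dark grey plastic sprue offcut, flat, a U: main bar 84 long, at both ends a 24 mm stub to the +y side (mm); bars 8 to 9 mm wide and 10 mm thick, about 16 g. Origin: centre of the main bar, mid thickness; x along the main bar, z the flat side's normal. Lies flat on the mat; may be absent (None).
- offcut2: Dark grey plastic sprue offcut, flat, a Z: main bar 84 long, a 24 mm stub to +y at the +x end and one to -y at the -x end (mm); bars 8 to 9 mm wide and 10 mm thick, about 16 g. Origin: centre of the main bar, mid thickness; x along the main bar, z the flat side's normal. Lies flat on the mat; may be absent (None).
- offcut3: Dark grey plastic sprue offcut, flat, a T: main bar 80 long, a 44 mm crosspiece 36 mm out at the +x end (mm); bars 8 to 9 mm wide and 10 mm thick, about 16 g. Origin: centre of the main bar, mid thickness; x along the main bar, z the flat side's normal. Lies flat on the mat; may be absent (None).
- offcut4: Dark grey plastic sprue offcut, flat, an L: main bar 88 long, a 24 mm stub to +y at the -x end (mm); bars 8 to 9 mm wide and 10 mm thick, about 16 g. Origin: centre of the main bar, mid thickness; x along the main bar, z the flat side's normal. Lies flat on the mat; may be absent (None).
- offcut5: Dark grey plastic sprue offcut, flat, an H: main bar 78 long, 40 mm crosspieces 35 mm out at both ends (mm); bars 8 to 9 mm wide and 10 mm thick, about 16 g. Origin: centre of the main bar, mid thickness; x along the main bar, z the flat side's normal. Lies flat on the mat; may be absent (None).
- offcut6: Dark grey plastic sprue offcut, flat, a straight bar 90 long without stubs (mm); bars 8 to 9 mm wide and 10 mm thick, about 16 g. Origin: centre of the main bar, mid thickness; x along the main bar, z the flat side's normal. Lies flat on the mat; may be absent (None).
- dish: Stack of hexagonal sorting dishes, green and orange, 84 mm across, 22 mm high, standing on the mat among the offcuts; stays. Origin: centre of its underside.
- cutters: Side cutters with yellow handles, 115 mm long, 12 mm high, right of the mat; stays. Origin at the pivot, underside.
- paint_pot: Small blue paint pot with white cap, 32 mm diameter, 36 mm high, on the table beyond the mat; stays. Origin: centre of its underside.
Not all that is in view belongs to the job. There is more than one size of the offcut6; the one meant has the size given above.

How it is judged:
On the way, in this order (a step that is already met when the one before it is completed fails the run):
1. all offcuts are inside the caddy and the flap is shut (z of each of offcut1, offcut2, offcut3, offcut4, offcut5, offcut6 in the frame of caddy below 0.12 m and x of offcut1 in the frame of caddy between -0.1 and 0.1 m and y of offcut1 in the frame of caddy between -0.1 and 0.1 m and linear speed of each of offcut1, offcut2, offcut3, offcut4, offcut5, offcut6 below 0.03 m/s and x of offcut2 in the frame of caddy between -0.1 and 0.1 m and y of offcut2 in the frame of caddy between -0.1 and 0.1 m and x of offcut3 in the frame of caddy between -0.1 and 0.1 m and y of offcut3 in the frame of caddy between -0.1 and 0.1 m and x of offcut4 in the frame of caddy between -0.1 and 0.1 m and y of offcut4 in the frame of caddy between -0.1 and 0.1 m and x of offcut5 in the frame of caddy between -0.1 and 0.1 m and y of offcut5 in the frame of caddy between -0.1 and 0.1 m and x of offcut6 in the frame of caddy between -0.1 and 0.1 m and y of offcut6 in the frame of caddy between -0.1 and 0.1 m and value of joint flap below 0.06 rad), for 0.2 s.
2. the handle is locked under its catch at the front (value of joint bail above 2.13 rad), for 0.2 s.
At the end, for the whole second after the job is handed in: Every offcut present lies at rest inside the caddy (origin lower than 120 mm above its underside and within 100 mm of its axis in x and y), the flap is shut (below 0.06 rad) and the handle is locked at the front (above 2.13 rad) (all of step 1 and value of joint bail above 2.13 rad); the robot touches nothing.
It fails at once if a bystander (dishes, cutters or paint pot) is shifted by more than 30 mm (distance of any of dish, cutters, paint_pot from where it was at the start of the episode above 0.03 m).
Of offcut1, offcut2, offcut3, offcut4, offcut5, offcut6 only 4 to 6 are there at a start; the rules pass over those that are not, and their reading is None.
At some moment in a run one of offcut1, offcut2, offcut3, offcut4, offcut5, offcut6 may be knocked a few centimetres aside while the robot is not near it.
Once in a run the grip may slacken for a moment while it holds something.
It also fails if it takes over 210 s, if anything falls off the work surface, if the arm or the gripper's body presses on something with over 40 N, if the wrist force passes 120 N, or if a joint passes its speed limit or range.

### The arm

A 6-joint arm with a two-finger parallel gripper is mounted at the origin on the work surface. World frame = base frame: x ahead of the robot, y to its left, z up, the work surface at z = 0. Lengths are in m, angles in rad, forces in N, time in s.
With the tool pointing down it reaches from about 0.375 to 0.9 m from the base axis. Payload 3.1 kg.
Tool frame: the origin (TCP) lies between the finger pads; the fingertips stand 22 mm ahead of it and the grasp point (between the pads) lies 3 mm ahead of it; z points along the fingers, y is the line along which they close (so a half turn about z gives the same grasp; the last joint's range is limited). The gripper opens to 87 mm and grips with 3 to 60 N. Pads are 19 mm wide; open, the fingers measure 117 mm over their backs; the gripper's body (75 mm by 190 mm) begins 51 mm behind the grasp point.
Start: joints at [1.04, 0.527, 1.433, -0, 1.181, -0.178], TCP at [0.215, 0.587, 0.245] pointing down, gripper open.
Joint ranges: [-3.08, 3.08], [-0.75, 2.2], [0.22, 2.44], [-1.43, 4.57], [0, 2.65], [-2.85, 2.85]. Speed limits (rad/s): [2.79, 2.79, 3.14, 3.14, 3.14, 3.14].

### API

Orientations are given as a unit quaternion [x, y, z, w].
In Python, from rig import get_obs, camera, get_calibration, hand_in, cut_out gives the robot as it stands.
- The arm moves only by the shell command python3 -m inch 'ROWS' [OPENING] [FORCE]. ROWS is JSON, one flat list of numbers, 6 for each row, row after row: the shift along the tool's x, y, z scaled (see below), then the turn, a rotation vector about the tool's x, y, z scaled (see below). A call has 1 to 20 rows; each row is the pose to reach, as a shift and turn from the pose commanded when the call began, along the tool's axes at that moment; what a row does not reach only later rows make up. The controller multiplies each number of a shift by 0.08 m and each number of a turn by 90 degrees. A row lasts 1/12 s, in which the tool goes at most 41.7 mm and 7.16 degrees, less where a joint would pass 70% of its speed; a pose out of reach is approached as far as the arm can. A call with a number of a shift or a turn outside -1 to 1 is refused whole. A call with a gripper value outside its range is refused whole. OPENING is the finger opening in mm, from 0 to 87, set as the call begins (- or left out, the last holds). The fingers move at their own pace and stop on an object; FORCE is the grip in N (left out, the last holds). Time passes only in rows, so rows that repeat a pose let the fingers close. It gives the time, the measured TCP pose, the force, the opening and the grip force at its end, in the units of the state.
- get_obs(): the state, without advancing time (a new reading comes with each control period).
- camera(name): name is "side" or "top" or "wrist"; returns the picture (400x640x3 uint8, red, green, blue); there is no depth.
- get_calibration(name): a dict with "vertical_fov" (degrees; the focal length in pixels is half the picture's height over the tangent of half this angle, whatever the lens; pixels are square), "cx", "cy" (the principal point, pixels), "T" (4x4, takes a point from camera to world coordinates). Camera axes: x right, y down, z forward; pixel columns grow to the right and rows downward; lengths in m; the calibration is good to about 2 mm. A picture is of the moment at which its call begins: read the wrist's pose just before it. get_calibration takes no time and is no camera call; for the wrist camera it gives the pose at the moment of the call.
- hand_in(): hands the job in; it is judged then, once.
Trained networks look in the newest picture that a camera, given by its name, has taken for a name from the list of things; names that differ only in an ending like _2 or _b are one class to them, and where a whole thing is asked for, a point or a joint stands for the part that bears it (a point fixed in the world has none). Each returns a list of dicts, best first, with "conf" (0 to 1); they miss things now and then, are a little off and sometimes report something else, mostly with a low value. They report only what shows in the picture. A call takes as long as a camera call. They do not tell look-alikes from the thing itself.
- cut_out(camera, thing): "region" (400x640 bool, what is visible of it) and "bbox" ([left, top, right, bottom] in pixels, round what is visible of it).
The state is a dict: "time": time; "q": joint angles; "joint_velocities": joint speeds; "joint_torque": joint torques, N m; "position": TCP position; "tool_rot": TCP orientation; "ft_force": force on the tool from outside, world axes, zero at the start; "moment": the same for the moment, N m; "grip_width": finger opening in m; "grip_force": force on a finger pad.
Only numpy, scipy, OpenCV 4.12 (cv2) and the standard library are available. Lean on these libraries where they do the work, as an engineer would, in place of code of your own. Each camera call takes 0.05 s, during which the arm holds its last target. There are 200 camera calls.

## Working session

There is one attempt and no reset: what is moved stays moved. The work goes in short steps, Python scripts to look and compute and a shell command to move; the robot and the scene stay as the last step left them, time stands still between calls to the robot, and variables do not carry over. Pictures are saved under pics/ and viewed, at most 14 in all, crops included, and the job is handed in when it is done.

```bash
ls; mkdir -p pics
python3 - <<'E'
from rig import *
import cv2,numpy as np
o=get_obs();print(o)
for n in("top","side"):
    im=camera(n);cv2.imwrite(f"pics/{n}0.png",im[:,:,::-1]);c=get_calibration(n);print(n,c['vertical_fov'],c['cx'],c['cy'],np.round(c['T'],4).tolist())
E
```

```text
pics
{'time': 0.0, 'q': array([ 1.04050526e+00,  5.28443046e-01,  1.43389582e+00, -1.25115295e-05,
        1.18140793e+00, -1.78479168e-01]), 'joint_velocities': array([ 0.00212565,  0.00097793, -0.00039852, -0.00041329, -0.00046441,
        0.00058386]), 'joint_torque': array([-6.27105401e-04, -4.40033412e+01, -1.76594996e+01,  6.31288067e-02,
        5.82902832e-02, -1.59876358e-04]), 'position': array([0.21498498, 0.58613039, 0.24358786]), 'tool_rot': array([ 1.74997730e-01,  9.84568248e-01, -1.01214798e-03, -3.68332536e-04]), 'ft_force': array([-0.41313155, -0.26922367,  0.96923295]), 'moment': array([ 0.0018823 ,  0.08081768, -0.049568  ]), 'grip_force': 0.0, 'grip_width': 0.08681308779939448}
top 55.20789776030009 320.2939304843851 202.74074925569064 [[0.0311, -0.9768, 0.2118, 0.2101], [-0.9995, -0.0311, 0.0034, -0.0799], [0.0032, -0.2118, -0.9773, 1.2704], [0.0, 0.0, 0.0, 1.0]]
side 52.85291583323396 320.9254423297933 198.9130052130981 [[0.8644, -0.3602, 0.3507, 0.0419], [-0.5027, -0.6129, 0.6096, -0.7604], [-0.0046, -0.7033, -0.7109, 0.9421], [0.0, 0.0, 0.0, 1.0]]
```

View pics/top0.png

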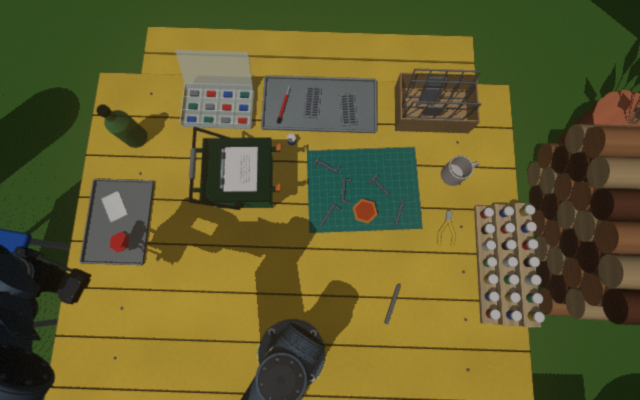

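View pics/side0.png

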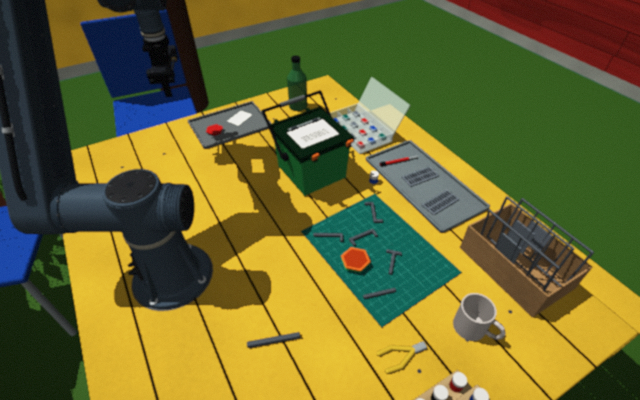

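Top view: the caddy is at (237,172), with its orange catch on the right (world -y) and its handle parked on the left. On the mat I see dark offcuts at (327,165), (346,187), (380,186), (331,213) and (400,212). The dish is at (365,211), the cutters at (446,226) and the pot at (292,139). Possible look-alikes are the long bar on the table at (393,303), the sprues on the tray at (313,100) and (348,108), and the red tool at (284,104). I'm choosing only the offcuts on the mat and will check them in one close crop.

```bash
cat > h.py <<'E'
import numpy as np,cv2
from rig import *
def cal(n,c=None):
    c=c or get_calibration(n);f=200/np.tan(np.radians(c['vertical_fov']/2))
    return f,c['cx'],c['cy'],np.array(c['T'])
def p2w(n,u,v,z,c=None):
    f,cx,cy,T=cal(n,c);d=T[:3,:3]@np.array([(u-cx)/f,(v-cy)/f,1]);o=T[:3,3]
    return o+d*(z-o[2])/d[2]
def w2p(n,p,c=None):
    f,cx,cy,T=cal(n,c);q=T[:3,:3].T@(np.array(p)-T[:3,3]);return np.array([cx+f*q[0]/q[2],cy+f*q[1]/q[2]])
def rect(n,im,x0,x1,y0,y1,z,s,c=None):
    # rectified view of plane z: image right = -y, up = +x, s px/mm
    W=int((y1-y0)*1000*s);H=int((x1-x0)*1000*s)
    w=[(x1,y1),(x1,y0),(x0,y0),(x0,y1)]
    src=np.float32([w2p(n,[a,b,z],c) for a,b in w]);dst=np.float32([[0,0],[W,0],[W,H],[0,H]])
    return cv2.warpPerspective(im,cv2.getPerspectiveTransform(src,dst),(W,H),flags=cv2.INTER_CUBIC)
E
python3 - <<'E'
from h import *
im=camera("top")
for u,v,z in[(327,165,.008),(346,187,.008),(380,186,.008),(331,213,.008),(400,212,.008),(393,303,.005),(365,211,.025),(237,172,.18),(292,139,.036),(278,147,.17),(279,187,.17),(192,163,.19)]: print(u,v,np.round(p2w("top",u,v,z),3))
for k in range(1,7):
    for r in cut_out("top",f"offcut{k}"): 
        b=r['bbox'];print(k,round(r['conf'],2),b)
for k in("mat","caddy","flap","dish","bail"):
    for r in cut_out("top",k): print(k,round(r['conf'],2),r['bbox'])
a=p2w("top",306,150,.003);b=p2w("top",421,232,.003);print(a,b)
cv2.imwrite("pics/mat.png",rect("top",im,min(a[0],b[0])-.02,max(a[0],b[0])+.03,min(a[1],b[1])-.02,max(a[1],b[1])+.02,.008,1.8)[:,:,::-1])
E
```

```text
327 165 [ 0.618 -0.094  0.008]
346 187 [ 0.541 -0.161  0.008]
380 186 [ 0.549 -0.277  0.008]
331 213 [ 0.45  -0.113  0.008]
400 212 [ 0.46  -0.344  0.008]
393 303 [ 0.163 -0.319  0.005]
365 211 [ 0.457 -0.225  0.025]
237 172 [0.532 0.174 0.18 ]
292 139 [0.698 0.028 0.036]
278 147 [0.618 0.058 0.17 ]
279 187 [0.492 0.048 0.17 ]
192 163 [0.552 0.306 0.19 ]
1 0.66 [366.8, 175.1, 385.6, 194.6]
1 0.52 [395.8, 201.4, 406.4, 221.8]
1 0.51 [386.2, 285.4, 400.6, 322.5]
2 0.66 [366.8, 175.1, 385.6, 194.6]
2 0.52 [395.8, 201.4, 406.4, 221.8]
2 0.51 [386.2, 285.4, 400.6, 322.5]
3 0.66 [366.8, 175.1, 385.6, 194.6]
3 0.52 [395.8, 201.4, 406.4, 221.8]
3 0.51 [386.2, 285.4, 400.6, 322.5]
4 0.66 [366.8, 175.1, 385.6, 194.6]
4 0.52 [395.8, 201.4, 406.4, 221.8]
4 0.51 [386.2, 285.4, 400.6, 322.5]
5 0.66 [366.8, 175.1, 385.6, 194.6]
5 0.52 [395.8, 201.4, 406.4, 221.8]
5 0.51 [386.2, 285.4, 400.6, 322.5]
6 0.66 [366.8, 175.1, 385.6, 194.6]
6 0.52 [395.8, 201.4, 406.4, 221.8]
6 0.51 [386.2, 285.4, 400.6, 322.5]
mat 0.78 [306.9, 148.5, 421.1, 230.8]
mat 0.33 [344.1, 181.5, 347.6, 200.0]
caddy 0.59 [187.3, 126.7, 281.4, 209.1]
flap 0.69 [227.1, 148.3, 261.5, 193.5]
dish 0.8 [353.6, 196.7, 377.9, 218.8]
bail 0.81 [188.0, 124.2, 239.5, 209.2]
[ 0.67163928 -0.01970968  0.003     ] [ 0.39554564 -0.41457652  0.003     ]
```

View pics/mat.png

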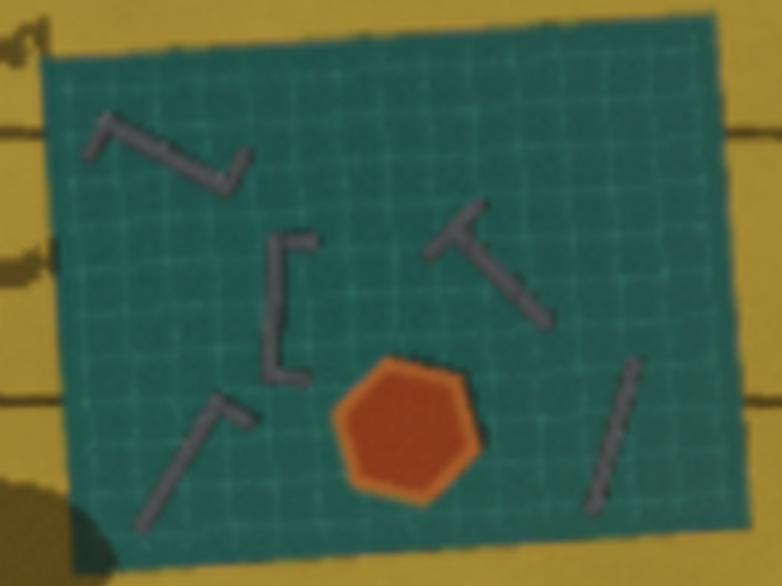

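The crop shows five offcuts on the mat: a Z at (168,155), a U at (272,308), a T at (502,278), an L at (180,464) and a straight bar about 87 mm long at (613,437). There is no H, and the long bar off the mat is the decoy. Next I'll measure the caddy pose and compute grasp poses.

Run:
```python
from h import *
im=camera("top")
r=cut_out("top","flap")[0]['region'].astype(np.uint8)
cn=max(cv2.findContours(r,0,2)[0],key=cv2.contourArea)[:,0].astype(float)
P=np.array([p2w("top",u,v,.178)[:2] for u,v in cn]).astype(np.float32)*1000
print("flap",cv2.minAreaRect(P),cv2.boxPoints(cv2.minAreaRect(P)).round(0).tolist())
cv2.imwrite("pics/caddy.png",rect("top",im,.38,.68,.02,.36,.18,2)[:,:,::-1])
# bars: endpoints picked in mat.png
G={'Z':[(106,118),(230,192)],'U':[(275,238),(269,378)],'T':[(455,232),(550,325)],'L':[(220,400),(140,528)],'I':[(635,362),(592,512)]}
for k,(a,b) in G.items():
    w=[np.array([.7016-v/1800,.0003-u/1800]) for u,v in(a,b)];d=w[0]-w[1]
    print(k,np.round((w[0]+w[1])/2,4),np.round(np.degrees(np.arctan2(d[1],d[0])),1),round(np.linalg.norm(d),4))
from scipy.spatial.transform import Rotation as R
print(R.from_quat(get_obs()['tool_rot']).as_matrix().round(3))
```

```text
flap ((544.4420166015625, 165.1037139892578), (139.86251831054688, 103.69342041015625), 1.8508540391921997) [[473.0, 215.0], [476.0, 111.0], [616.0, 116.0], [613.0, 219.0]]
Z [ 0.6155 -0.093 ] 59.2 0.0802
U [ 0.5305 -0.1508] -2.5 0.0778
T [ 0.5469 -0.2789] 45.6 0.0739
L [ 0.4438 -0.0997] -32.0 0.0839
I [ 0.4588 -0.3405] -16.0 0.0867
[[-0.939  0.345  0.   ]
 [ 0.345  0.939  0.   ]
 [-0.     0.    -1.   ]]
```

View pics/caddy.png

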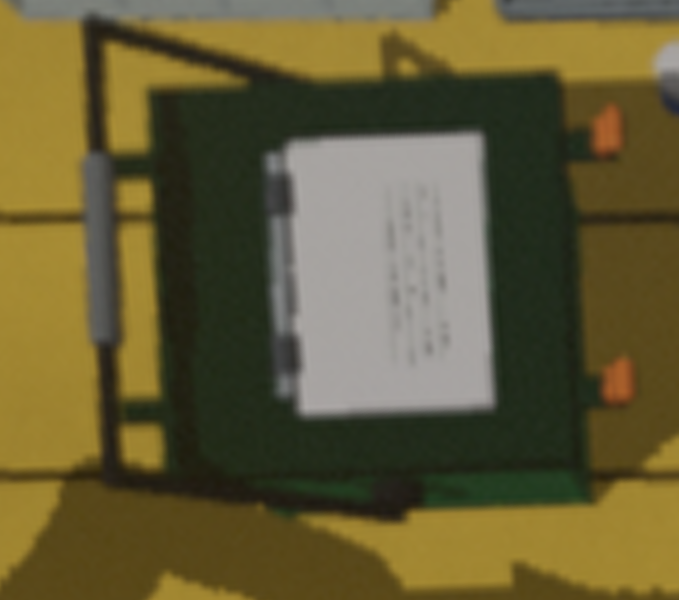

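The caddy's front faces world -y. Its origin is about (0.542, 0.180) with a yaw of about 92.6°. The grip is mid-left at (102,248).

```bash
cat > plan.py <<'E'
import sys;from h import *
from scipy.spatial.transform import Rotation as R
# args: legs "x,y,z,a" ; a=world angle of closing axis (deg); prints turn (then) shift in units, in turned axes
o=get_obs();M=R.from_quat(o['tool_rot']).as_matrix();p=o['position'];a=np.degrees(np.arctan2(M[1,1],M[0,1]))
print("now",p.round(4),round(a,1),"tilt",M[:,2].round(3),"w",round(o['grip_width']*1000,1),"t",round(o['time'],1),"q6",round(o['q'][5],2))
for s in sys.argv[1:]:
    x,y,z,b=map(float,s.split(','));t=np.array([x,y,z]);r=np.radians(b)
    B=np.array([[-np.sin(r),np.cos(r),0],[np.cos(r),np.sin(r),0],[0,0,-1]]).T
    d=B.T@(t-p)/.08;n=int(np.ceil(abs(d).max()))
    print(s,"turn",round(((a-b+90)%180-90)/90,3),"shift",d.round(3),"n",n,"each",(d/max(n,1)).round(3));p,a=t,b
E
sed -i 's/^    B=.*/    B=np.array([[-np.sin(r),np.cos(r),0],[np.cos(r),np.sin(r),0],[0,0,-1]]).T/' plan.py
python3 plan.py .4438,-.0997,.25,58 .4438,-.0997,.028,58 .4438,-.0997,.25,58 .543,.152,.25,92.6 .543,.152,.143,92.6; python3 -m inch --help | head
```

```text
now [0.2153 0.5867 0.2446] 69.8 tilt [ 0.  0. -1.] w 86.7 t 0.8 q6 -0.18
.4438,-.0997,.25,58 turn 0.132 shift [-6.969 -5.763 -0.068] n 7 each [-0.996 -0.823 -0.01 ]
.4438,-.0997,.028,58 turn 0.0 shift [0.    0.    2.775] n 3 each [0.    0.    0.925]
.4438,-.0997,.25,58 turn 0.0 shift [ 0.     0.    -2.775] n 3 each [ 0.     0.    -0.925]
.543,.152,.25,92.6 turn -0.384 shift [-1.381  3.087  0.   ] n 4 each [-0.345  0.772  0.   ]
.543,.152,.143,92.6 turn 0.0 shift [0.    0.    1.338] n 2 each [0.    0.    0.669]invalid input: not JSON, or not a number
```

```bash
python3 -m inch '[0,0,0,0,0,0.066, 0,0,0,0,0,0.132]' 40 20 >/dev/null
python3 -m inch '[-0.5,-0.412,0,0,0,0, -1,-0.823,0,0,0,0, -1,-0.823,0,0,0,0]' >/dev/null
python3 -m inch '[-0.5,-0.412,0,0,0,0, -1,-0.823,0,0,0,0, -1,-0.823,0,0,0,0]' >/dev/null
python3 -m inch '[-0.5,-0.412,0,0,0,0, -1,-0.823,0,0,0,0, -1,-0.823,0,0,0,0]' >/dev/null
python3 -m inch '[-0.5,-0.412,0,0,0,0, -1,-0.823,0,0,0,0, -1,-0.823,0,0,0,0]' >/dev/null
python3 -m inch '[-0.5,-0.412,0,0,0,0, -1,-0.823,0,0,0,0, -1,-0.823,0,0,0,0]' >/dev/null
python3 -m inch '[-0.5,-0.412,0,0,0,0, -1,-0.823,0,0,0,0, -1,-0.823,0,0,0,0]' >/dev/null
python3 -m inch '[-0.5,-0.412,0,0,0,0, -0.97,-0.823,0,0,0,0, -0.97,-0.823,0,0,0,0, -0.97,-0.823,0,0,0,0]'
python3 plan.py .4438,-.0997,.25,58 .4438,-.0997,.028,58
```

```text
time: 2.8
position: [0.4461, -0.1044, 0.2451]
tool_rot: [0.278, 0.961, -0.001, 0.002]
ft_force: [-0.5, 0.1, 0.5]
grip_width: 0.04
grip_force: 0.0
now [ 0.4461 -0.1044  0.2451] 57.7 tilt [ 0.004 -0.003 -1.   ] w 40.0 t 2.8 q6 -1.48
.4438,-.0997,.25,58 turn -0.003 shift [ 0.056  0.034 -0.062] n 1 each [ 0.056  0.034 -0.062]
.4438,-.0997,.028,58 turn 0.0 shift [0.    0.    2.775] n 3 each [0.    0.    0.925]
```

```bash
sed -i 's/(a-b+90)%180-90/(a-b+180)%360-180/' plan.py
python3 -m inch '[0.05,0.03,0.45,0,0,0, 0.05,0.03,0.9,0,0,0, 0.05,0.03,0.9,0,0,0]' >/dev/null
python3 -m inch '[0,0,0.45,0,0,0, 0,0,0.9,0,0,0, 0,0,0.9,0,0,0]' >/dev/null
python3 -m inch '[0,0,0.45,0,0,0, 0,0,0.9,0,0,0, 0,0,0.9,0,0,0, 0,0,0.9,0,0,0]'
python3 plan.py .4438,-.0997,.028,58
python3 - <<'E'
from h import *
im=camera("wrist");cv2.imwrite("pics/w1.png",im[:,:,::-1])
E
```

```text
time: 3.63
position: [0.4425, -0.0957, 0.0294]
tool_rot: [0.276, 0.961, 0.0, 0.0]
ft_force: [-0.8, 0.2, 0.2]
grip_width: 0.0397
grip_force: 0.0
now [ 0.4425 -0.0957  0.0294] 58.0 tilt [ 0. -0. -1.] w 39.7 t 3.6 q6 -1.47
.4438,-.0997,.028,58 turn -0.0 shift [-0.04  -0.034  0.018] n 1 each [-0.04  -0.034  0.018]
```

View pics/w1.png

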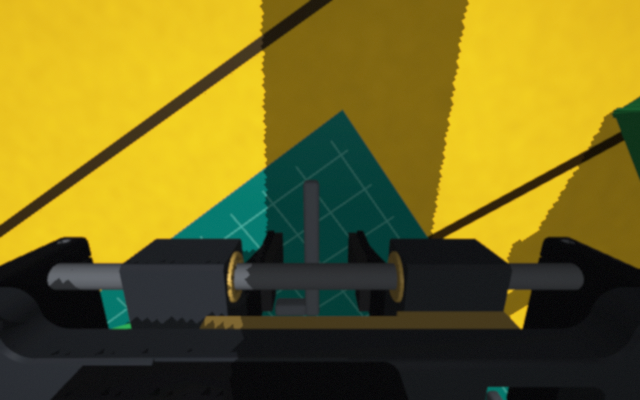

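The wrist view shows the L's bar upright at u≈312, centred between the fingers. I'll close, lift and carry it to the caddy.

```bash
python3 -m inch '[0,0,0,0,0,0, 0,0,0,0,0,0, 0,0,0,0,0,0, 0,0,0,0,0,0, 0,0,0,0,0,0, 0,0,0,0,0,0]' 0 20
python3 -m inch '[0,0,-0.5,0,0,0, 0,0,-0.9,0,0,0]' >/dev/null
python3 -m inch '[0,0,-0.5,0,0,0, 0,0,-0.9,0,0,0]' >/dev/null
python3 -m inch '[0,0,-0.5,0,0,0, 0,0,-0.9,0,0,0]' >/dev/null
python3 -m inch '[0,0,0,0,0,-0.077, 0,0,0,0,0,-0.154, 0,0,0,0,0,-0.231, 0,0,0,0,0,-0.308, 0,0,0,0,0,-0.384, 0,0,0,0,0,-0.384]'
python3 plan.py .543,.152,.25,92.6 .543,.152,.143,92.6
```

```text
time: 4.18
position: [0.4415, -0.0957, 0.0289]
tool_rot: [0.276, 0.961, -0.0, 0.0]
ft_force: [-0.5, 0.3, 5.0]
grip_width: 0.0084
grip_force: 20.0
time: 5.18
position: [0.4409, -0.0954, 0.2444]
tool_rot: [-0.023, 1.0, 0.0, -0.0]
ft_force: [0.6, 0.1, -0.6]
grip_width: 0.0088
grip_force: 20.0
now [ 0.4409 -0.0954  0.2444] 92.6 tilt [-0.001  0.    -1.   ] w 8.8 t 5.2 q6 -2.08
.543,.152,.25,92.6 turn 0.0 shift [-1.415  3.032 -0.07 ] n 4 each [-0.354  0.758 -0.017]
.543,.152,.143,92.6 turn 0.0 shift [0.    0.    1.338] n 2 each [0.    0.    0.669]
```

```bash
python3 -m inch '[-0.177,0.38,-0.03,0,0,0, -0.354,0.758,-0.03,0,0,0]' >/dev/null
python3 -m inch '[-0.177,0.38,-0.03,0,0,0, -0.354,0.758,-0.03,0,0,0]' >/dev/null
python3 -m inch '[-0.177,0.38,0,0,0,0, -0.354,0.758,0,0,0,0]' >/dev/null
python3 -m inch '[-0.177,0.38,0,0,0,0, -0.354,0.758,0,0,0,0, -0.354,0.758,0,0,0,0, -0.354,0.758,0,0,0,0]' 
python3 plan.py .543,.153,.143,92.6
python3 - <<'E'
from h import *
im=camera("side");cv2.imwrite("pics/s1.png",cv2.resize(im[60:220,230:400],None,fx=3.5,fy=3.5)[:,:,::-1])
E
```

```text
time: 6.02
position: [0.5437, 0.1531, 0.2488]
tool_rot: [-0.022, 1.0, -0.0, -0.001]
ft_force: [-0.7, -0.9, -0.0]
grip_width: 0.0086
grip_force: 20.0
now [0.5437 0.1531 0.2488] 92.6 tilt [-0.001 -0.    -1.   ] w 8.6 t 6.0 q6 -1.54
.543,.153,.143,92.6 turn -0.0 shift [ 9.000e-03 -1.000e-03  1.322e+00] n 2 each [ 0.004 -0.     0.661]
```

View pics/s1.png

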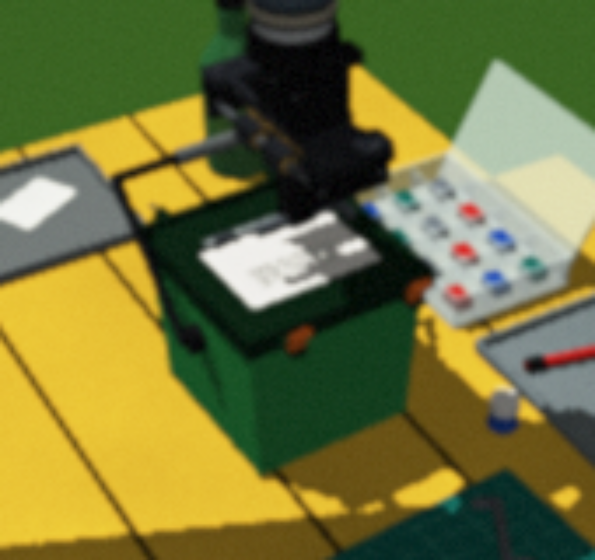

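The gripper with the L is above the flap, clear of the bail, whose grip is at crop (210,145). I'll go down through the flap.

```bash
python3 -m inch '[0,0,0.35,0,0,0, 0,0,0.66,0,0,0, 0,0,0.66,0,0,0]'
python3 -m inch '[0,0,0.25,0,0,0, 0,0,0.5,0,0,0, 0,0,0.66,0,0,0, 0,0,0.66,0,0,0]'
python3 -m inch '[0,0,0,0,0,0, 0,0,0,0,0,0, 0,0,0,0,0,0, 0,0,0,0,0,0, 0,0,0,0,0,0]' 22
python3 -m inch '[0,0,-0.5,0,0,0, 0,0,-1,0,0,0, 0,0,-1,0,0,0]' >/dev/null
python3 -m inch '[0,0,-0.25,0,0,0, 0,0,-0.25,0,0,0, 0,0,-0.25,0,0,0]'
python3 - <<'E'
from h import *
im=camera("side");cv2.imwrite("pics/s2.png",cv2.resize(im[60:290,230:430],None,fx=2.6,fy=2.6)[:,:,::-1])
E
python3 plan.py .5305,-.1508,.25,87.5 .5305,-.1508,.0285,87.5
```

```text
time: 6.32
position: [0.5402, 0.1499, 0.1926]
tool_rot: [-0.02, 1.0, -0.0, -0.005]
ft_force: [-1.6, -1.0, 0.9]
grip_width: 0.0087
grip_force: 20.0
time: 6.65
position: [0.5424, 0.1501, 0.1424]
tool_rot: [-0.021, 1.0, -0.0, -0.002]
ft_force: [0.2, -1.5, 0.3]
grip_width: 0.0089
grip_force: 21.2
time: 7.07
position: [0.5446, 0.1516, 0.1447]
tool_rot: [-0.022, 1.0, -0.0, 0.001]
ft_force: [0.5, -1.5, -0.0]
grip_width: 0.0216
grip_force: 0.6
time: 7.57
position: [0.5446, 0.1522, 0.2448]
tool_rot: [-0.022, 1.0, 0.0, 0.002]
ft_force: [0.0, 0.2, 0.4]
grip_width: 0.0221
grip_force: 0.0
now [0.5437 0.152  0.2436] 92.5 tilt [ 0.001  0.    -1.   ] w 22.1 t 7.6 q6 -1.54
.5305,-.1508,.25,87.5 turn 0.056 shift [ 0.    -3.788 -0.079] n 4 each [ 0.    -0.947 -0.02 ]
.5305,-.1508,.0285,87.5 turn 0.0 shift [0.    0.    2.769] n 3 each [0.    0.    0.923]
```

View pics/s2.png

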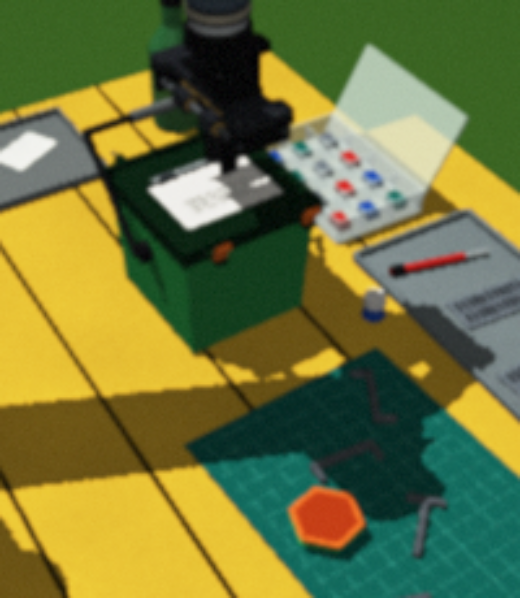

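The flap is shut and the L is gone from the mat, so it is inside. Next is the U.

```bash
cat > see.py <<'E'
import sys;from h import *
n=sys.argv[1];c=get_calibration(n);camera(n)
for r in cut_out(n,"offcut1"):
    cs=cv2.findContours(r['region'].astype(np.uint8),0,2)[0]
    q=max(cs,key=cv2.contourArea)[:,0]
    P=np.array([p2w(n,u,v,.012,c)[:2] for u,v in q.astype(float)],np.float32)*1000
    (x,y),(w,h),a=cv2.minAreaRect(P)
    # long straight segment: line through region pixels (RANSAC-like via best bar)
    v,u=np.nonzero(r['region']);W=np.array([p2w(n,a_,b_,.012,c)[:2] for a_,b_ in zip(u,v)])*1000
    best=(0,)
    for t in np.arange(0,180,2):
        d=np.radians(t);s=W@[-np.sin(d),np.cos(d)];hh,e=np.histogram(s,np.arange(s.min()-4,s.max()+6,2));k=np.convolve(hh,np.ones(4),'valid');i=k.argmax()
        if k[i]>best[0]:
            m=(s>=e[i])&(s<e[i+4]);l=W[m]@[np.cos(d),np.sin(d)];mid=(l.min()+l.max())/2;best=(k[i],t,e[i]+4,mid,np.ptp(l))
    d=np.radians(best[1]);ctr=best[3]*np.array([np.cos(d),np.sin(d)])+best[2]*np.array([-np.sin(d),np.cos(d)])
    print(round(r['conf'],2),np.round(r['bbox']),"box c",round(x),round(y),"size",round(w),round(h),"| bar c",ctr.round(1),"dir",best[1],"len",round(best[4]))
E
python3 -m inch '[0,-0.47,0,0,0,0, 0,-0.94,0,0,0,0.05, 0,-0.94,0,0,0,0.05]' 40 >/dev/null
python3 -m inch '[0,-0.47,0,0,0,0, 0,-0.94,0,0,0,0, 0,-0.94,0,0,0,0]' >/dev/null
python3 -m inch '[0,-0.47,0,0,0,0, 0,-0.94,0,0,0,0, 0,-0.94,0,0,0,0]' >/dev/null
python3 -m inch '[0,-0.47,0,0,0,0, 0,-0.94,0,0,0,0, 0,-0.94,0,0,0,0, 0,-0.94,0,0,0,0, 0,-0.94,0,0,0,0]'
python3 see.py wrist; python3 plan.py .5305,-.1508,.0285,87.5
```

```text
time: 8.78
position: [0.5388, -0.1478, 0.2427]
tool_rot: [0.018, 1.0, 0.001, -0.001]
ft_force: [-0.3, 1.0, -0.6]
grip_width: 0.0401
grip_force: 0.0
0.96 [153.  83. 170. 158.] box c 458 -336 size 13 89 | bar c [ 457.2 -337.6] dir 164 len 89
0.92 [195. 166. 250. 222.] box c 547 -274 size 80 46 | bar c [ 546.5 -273.6] dir 48 len 80
0.91 [326. 218. 390. 247.] box c 611 -114 size 44 30 | bar c [611.8 -90.3] dir 64 len 85
0.63 [293. 137. 320. 206.] box c 528 -159 size 29 84 | bar c [ 528.6 -150. ] dir 176 len 83
now [ 0.539  -0.1472  0.2431] 88.1 tilt [-0.001  0.001 -1.   ] w 40.4 t 8.9 q6 -2.0
.5305,-.1508,.0285,87.5 turn 0.007 shift [ 0.105 -0.05   2.683] n 3 each [ 0.035 -0.017  0.894]
```

```bash
python3 -m inch '[0.12,-0.05,0.45,0,0,0, 0.12,-0.05,0.89,0,0,0]' >/dev/null
python3 -m inch '[0,0,0.45,0,0,0, 0,0,0.89,0,0,0]' >/dev/null
python3 -m inch '[0,0,0.45,0,0,0, 0,0,0.89,0,0,0, 0,0,0.89,0,0,0, 0,0,0.89,0,0,0]'
python3 -m inch '[0,0,0,0,0,0, 0,0,0,0,0,0, 0,0,0,0,0,0, 0,0,0,0,0,0, 0,0,0,0,0,0, 0,0,0,0,0,0]' 0 20
python3 -m inch '[0,0,-0.5,0,0,0, 0,0,-0.9,0,0,0]' >/dev/null
python3 -m inch '[0,0,-0.5,0,0,0, 0,0,-0.9,0,0,0]' >/dev/null
python3 -m inch '[0,0,-0.5,0,0,-0.05, 0,0,-0.95,0,0,-0.05, 0,0,-0.95,0,0,-0.05, 0,0,-0.95,0,0,-0.05, 0,0,-0.95,0,0,-0.05]'
python3 plan.py .543,.153,.25,92.6 .543,.153,.143,92.6
```

```text
time: 9.55
position: [0.5297, -0.1509, 0.0289]
tool_rot: [0.016, 1.0, 0.001, -0.001]
ft_force: [0.2, -0.5, -0.5]
grip_width: 0.0399
grip_force: 0.0
time: 10.05
position: [0.5298, -0.1525, 0.0305]
tool_rot: [0.017, 1.0, -0.0, 0.0]
ft_force: [-0.4, 0.9, 1.7]
grip_width: 0.0084
grip_force: 20.0
time: 10.8
position: [0.5289, -0.1522, 0.2498]
tool_rot: [-0.022, 1.0, 0.0, -0.0]
ft_force: [0.2, 1.1, -0.5]
grip_width: 0.0088
grip_force: 20.0
now [ 0.5289 -0.1522  0.2498] 92.5 tilt [-0.001  0.    -1.   ] w 8.8 t 10.8 q6 -2.1
.543,.153,.25,92.6 turn -0.001 shift [-3.490e-01  3.804e+00 -3.000e-03] n 4 each [-0.087  0.951 -0.001]
.543,.153,.143,92.6 turn 0.0 shift [0.    0.    1.338] n 2 each [0.    0.    0.669]
```

```bash
python3 -m inch '[-0.045,0.48,0,0,0,0, -0.09,0.95,0,0,0,0]' >/dev/null
python3 -m inch '[-0.045,0.48,0,0,0,0, -0.09,0.95,0,0,0,0]' >/dev/null
python3 -m inch '[-0.045,0.48,0,0,0,0, -0.09,0.95,0,0,0,0]' >/dev/null
python3 -m inch '[-0.045,0.48,0,0,0,0, -0.09,0.95,0,0,0,0, -0.09,0.95,0,0,0,0, -0.09,0.95,0,0,0,0]' 
python3 -m inch '[0,0,0.35,0,0,0, 0,0,0.66,0,0,0, 0,0,0.66,0,0,0]'
python3 -m inch '[0,0,0.25,0,0,0, 0,0,0.5,0,0,0, 0,0,0.66,0,0,0, 0,0,0.66,0,0,0]'
python3 -m inch '[0,0,0,0,0,0, 0,0,0,0,0,0, 0,0,0,0,0,0, 0,0,0,0,0,0, 0,0,0,0,0,0]' 22
python3 -m inch '[0,0,-0.5,0,0,0, 0,0,-1,0,0,0, 0,0,-1,0,0,0]' >/dev/null
python3 -m inch '[0,0,-0.33,0,0,0, 0,0,-0.33,0,0,0, 0,0,-0.33,0,0,0]'
python3 see.py side; python3 see.py top;python3 plan.py .612,-.091,.25,-29.5 .612,-.091,.0285,-29.5
```

```text
time: 11.63
position: [0.5434, 0.1543, 0.2477]
tool_rot: [-0.024, 1.0, -0.0, -0.002]
ft_force: [1.2, -0.3, 0.5]
grip_width: 0.0083
grip_force: 20.0
time: 11.88
position: [0.5413, 0.1506, 0.192]
tool_rot: [-0.021, 1.0, -0.001, -0.006]
ft_force: [0.4, 0.0, -0.9]
grip_width: 0.0088
grip_force: 20.0
time: 12.22
position: [0.5435, 0.1507, 0.1423]
tool_rot: [-0.021, 1.0, -0.001, -0.003]
ft_force: [-0.4, -1.9, 0.1]
grip_width: 0.0089
grip_force: 21.2
time: 12.63
position: [0.5457, 0.1523, 0.1455]
tool_rot: [-0.022, 1.0, -0.0, 0.001]
ft_force: [-0.3, -1.7, -0.9]
grip_width: 0.0217
grip_force: 0.6
time: 13.13
position: [0.5461, 0.1529, 0.2526]
tool_rot: [-0.022, 1.0, 0.0, 0.002]
ft_force: [0.2, 0.0, -0.3]
grip_width: 0.0219
grip_force: 0.0
0.87 [244. 337. 301. 343.] box c 160 -317 size 22 129 | bar c [ 159.5 -318.1] dir 158 len 128
0.64 [362. 203. 380. 226.] box c 613 -93 size 91 28 | bar c [612.5 -94.8] dir 64 len 86
0.58 [363. 287. 397. 298.] box c 458 -340 size 18 89 | bar c [ 457.1 -342.6] dir 170 len 89
0.32 [290. 121. 335. 146.] box c 654 372 size 166 121 | bar c [651.8 361.6] dir 150 len 182
0.69 [383. 286. 400. 323.] box c 164 -315 size 13 125 | bar c [ 163.4 -315.5] dir 160 len 125
0.57 [314. 160. 338. 174.] box c 615 -92 size 89 26 | bar c [613.8 -90.6] dir 64 len 85
now [0.5442 0.1525 0.2497] 92.5 tilt [-0.003 -0.    -1.   ] w 21.8 t 13.3 q6 -1.54
.612,-.091,.25,-29.5 turn 1.356 shift [-2.232  2.236 -0.004] n 3 each [-0.744  0.745 -0.001]
.612,-.091,.0285,-29.5 turn 0.0 shift [0.    0.    2.769] n 3 each [0.    0.    0.923]
```

```bash
python3 -m inch '[0,0,0,0,0,0.075, 0,0,0,0,0,0.15, 0,0,0,0,0,0.225, 0,0,0,0,0,0.3, 0,0,0,0,0,0.375, 0,0,0,0,0,0.45, 0,0,0,0,0,0.525, 0,0,0,0,0,0.6, 0,0,0,0,0,0.675]' 40 >/dev/null
python3 -m inch '[0,0,0,0,0,0.075, 0,0,0,0,0,0.15, 0,0,0,0,0,0.225, 0,0,0,0,0,0.3, 0,0,0,0,0,0.375, 0,0,0,0,0,0.45, 0,0,0,0,0,0.525, 0,0,0,0,0,0.6, 0,0,0,0,0,0.675, 0,0,0,0,0,0.675, 0,0,0,0,0,0.675]' >/dev/null
python3 -m inch '[-0.37,0.37,0,0,0,0, -0.744,0.745,0,0,0,0, -0.744,0.745,0,0,0,0]' >/dev/null
python3 -m inch '[-0.37,0.37,0,0,0,0, -0.744,0.745,0,0,0,0, -0.744,0.745,0,0,0,0]' >/dev/null
python3 -m inch '[-0.37,0.37,0,0,0,0, -0.744,0.745,0,0,0,0, -0.744,0.745,0,0,0,0, -0.744,0.745,0,0,0,0, -0.744,0.745,0,0,0,0]'
python3 see.py wrist; python3 plan.py .613,-.092,.0285,-29
python3 - <<'E'
from h import *
im=camera("top");cv2.imwrite("pics/t3.png",rect("top",im,.38,.70,-.42,.36,.0,1)[:,:,::-1])
E
```

```text
time: 15.92
position: [0.6144, -0.0901, 0.2502]
tool_rot: [0.861, 0.508, -0.0, -0.001]
ft_force: [0.3, 0.5, -0.2]
grip_width: 0.0401
grip_force: 0.0
0.6 [299. 145. 334. 209.] box c 616 -91 size 90 28 | bar c [615.1 -90.1] dir 62 len 83
0.51 [328. 287. 343. 318.] box c 549 -274 size 48 11 | bar c [ 549.  -273.6] dir 42 len 48
now [ 0.6143 -0.089   0.2506] -28.9 tilt [-0.001  0.001 -1.   ] w 39.9 t 16.0 q6 0.18
.613,-.092,.0285,-29 turn 0.001 shift [-0.041  0.004  2.776] n 3 each [-0.014  0.001  0.925]
```

View pics/t3.png

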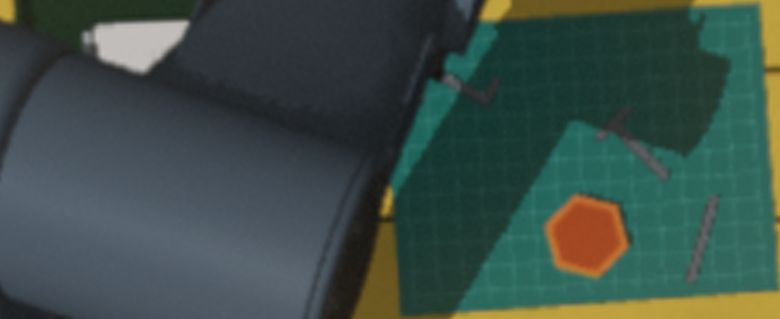

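The L and U are gone from the mat. The Z at (465,88), the T at (630,145) and the bar at (703,238) remain.

```bash
python3 -m inch '[-0.02,0,0.45,0,0,0, -0.02,0,0.925,0,0,0]' >/dev/null
python3 -m inch '[0,0,0.45,0,0,0, 0,0,0.925,0,0,0]' >/dev/null
python3 -m inch '[0,0,0.45,0,0,0, 0,0,0.925,0,0,0, 0,0,0.925,0,0,0, 0,0,0.925,0,0,0]'
python3 -m inch '[0,0,0,0,0,0, 0,0,0,0,0,0, 0,0,0,0,0,0, 0,0,0,0,0,0, 0,0,0,0,0,0, 0,0,0,0,0,0]' 0 20
python3 -m inch '[0,0,-0.5,0,0,0, 0,0,-0.925,0,0,0]' >/dev/null
python3 -m inch '[0,0,-0.5,0,0,0, 0,0,-0.925,0,0,0]' >/dev/null
python3 -m inch '[0,0,-0.5,0,0,0, 0,0,-0.925,0,0,0.075, 0,0,-0.925,0,0,0.15, 0,0,-0.925,0,0,0.225, 0,0,-0.925,0,0,0.3, 0,0,-0.925,0,0,0.375, 0,0,-0.925,0,0,0.45, 0,0,-0.925,0,0,0.525, 0,0,-0.925,0,0,0.6, 0,0,-0.925,0,0,0.649, 0,0,-0.925,0,0,0.649, 0,0,-0.925,0,0,0.649]'
python3 plan.py .543,.153,.25,-87.4 .543,.153,.143,-87.4
```

```text
time: 16.73
position: [0.6143, -0.0904, 0.0282]
tool_rot: [0.861, 0.509, -0.0, -0.0]
ft_force: [0.5, 0.2, -1.0]
grip_width: 0.0399
grip_force: 0.0
time: 17.23
position: [0.6143, -0.0918, 0.0293]
tool_rot: [0.862, 0.508, 0.0, 0.0]
ft_force: [-0.1, 0.4, 1.3]
grip_width: 0.0088
grip_force: 20.0
time: 18.57
position: [0.614, -0.0918, 0.2509]
tool_rot: [1.0, 0.024, -0.0, -0.0]
ft_force: [-0.5, -0.1, -0.1]
grip_width: 0.0085
grip_force: 20.0
now [ 0.614  -0.0918  0.2509] -87.3 tilt [-0.  0. -1.] w 8.5 t 18.6 q6 1.19
.543,.153,.25,-87.4 turn 0.001 shift [-0.747 -3.097  0.011] n 4 each [-0.187 -0.774  0.003]
.543,.153,.143,-87.4 turn 0.0 shift [0.    0.    1.338] n 2 each [0.    0.    0.669]
```

```bash
python3 -m inch '[-0.1,-0.39,0,0,0,0, -0.187,-0.774,0,0,0,0]' >/dev/null
python3 -m inch '[-0.1,-0.39,0,0,0,0, -0.187,-0.774,0,0,0,0]' >/dev/null
python3 -m inch '[-0.1,-0.39,0,0,0,0, -0.187,-0.774,0,0,0,0]' >/dev/null
python3 -m inch '[-0.1,-0.39,0,0,0,0, -0.187,-0.774,0,0,0,0, -0.187,-0.774,0,0,0,0, -0.187,-0.774,0,0,0,0]' 
python3 -m inch '[0,0,0.35,0,0,0, 0,0,0.66,0,0,0, 0,0,0.66,0,0,0]'
python3 -m inch '[0,0,0.25,0,0,0, 0,0,0.5,0,0,0, 0,0,0.67,0,0,0, 0,0,0.67,0,0,0]'
python3 -m inch '[0,0,0,0,0,0, 0,0,0,0,0,0, 0,0,0,0,0,0, 0,0,0,0,0,0, 0,0,0,0,0,0]' 22
python3 -m inch '[0,0,-0.5,0,0,0, 0,0,-1,0,0,0, 0,0,-1,0,0,0]' >/dev/null
python3 -m inch '[0,0,-0.33,0,0,0, 0,0,-0.33,0,0,0, 0,0,-0.33,0,0,0]'
python3 see.py top;python3 see.py side; python3 plan.py .548,-.275,.25,-43.5 .548,-.275,.0285,-43.5
```

```text
time: 19.4
position: [0.5425, 0.1544, 0.2511]
tool_rot: [1.0, 0.025, 0.0, 0.0]
ft_force: [0.0, -0.3, 0.1]
grip_width: 0.0085
grip_force: 20.0
time: 19.65
position: [0.541, 0.1513, 0.1944]
tool_rot: [1.0, 0.023, -0.004, 0.001]
ft_force: [0.1, -0.8, 0.4]
grip_width: 0.0088
grip_force: 20.0
time: 19.98
position: [0.5428, 0.1513, 0.1431]
tool_rot: [1.0, 0.022, -0.002, 0.001]
ft_force: [0.4, -2.7, 0.1]
grip_width: 0.0087
grip_force: 20.0
time: 20.4
position: [0.5439, 0.1528, 0.1455]
tool_rot: [1.0, 0.023, 0.001, 0.0]
ft_force: [1.0, -2.1, 0.9]
grip_width: 0.0215
grip_force: 0.6
time: 20.9
position: [0.544, 0.1534, 0.2526]
tool_rot: [1.0, 0.023, 0.002, -0.0]
ft_force: [-0.2, -0.6, 0.4]
grip_width: 0.0219
grip_force: 0.0
0.76 [385. 284. 400. 323.] box c 161 -314 size 14 126 | bar c [ 161.9 -312.9] dir 160 len 126
0.42 [395. 204. 402. 217.] box c 461 -340 size 9 47 | bar c [ 460.8 -341.4] dir 162 len 47
0.55 [244. 336. 300. 347.] box c 160 -316 size 17 129 | bar c [ 160.  -317.2] dir 160 len 129
now [0.5423 0.1529 0.2497] -87.4 tilt [-0.003 -0.    -1.   ] w 22.1 t 21.1 q6 1.6
.548,-.275,.25,-43.5 turn -0.488 shift [-3.831  3.734 -0.004] n 4 each [-0.958  0.934 -0.001]
.548,-.275,.0285,-43.5 turn 0.0 shift [0.    0.    2.769] n 3 each [0.    0.    0.923]
```

```bash
python3 -m inch '[0,0,0,0,0,-0.075, 0,0,0,0,0,-0.15, 0,0,0,0,0,-0.225, 0,0,0,0,0,-0.3, 0,0,0,0,0,-0.375, 0,0,0,0,0,-0.45, 0,0,0,0,0,-0.488, 0,0,0,0,0,-0.488]' 40 >/dev/null
python3 -m inch '[-0.35,0.34,0,0,0,0, -0.7,0.68,0,0,0,0, -0.958,0.934,0,0,0,0, -0.958,0.934,0,0,0,0]' >/dev/null
python3 -m inch '[-0.35,0.34,0,0,0,0, -0.7,0.68,0,0,0,0, -0.958,0.934,0,0,0,0, -0.958,0.934,0,0,0,0]' >/dev/null
python3 -m inch '[-0.35,0.34,0,0,0,0, -0.7,0.68,0,0,0,0, -0.958,0.934,0,0,0,0, -0.958,0.934,0,0,0,0]' >/dev/null
python3 -m inch '[-0.35,0.34,0,0,0,0, -0.7,0.68,0,0,0,0, -0.958,0.934,0,0,0,0, -0.958,0.934,0,0,0,0, -0.958,0.934,0,0,0,0, -0.958,0.934,0,0,0,0]'
python3 see.py wrist; python3 plan.py .548,-.275,.0285,-43.5
python3 - <<'E'
from h import *
im=camera("side");cv2.imwrite("pics/s4.png",cv2.resize(im[60:310,230:430],None,fx=2.4,fy=2.4)[:,:,::-1])
E
```

```text
time: 23.27
position: [0.5489, -0.2734, 0.2502]
tool_rot: [0.919, 0.395, -0.0, -0.001]
ft_force: [0.2, -0.1, 0.3]
grip_width: 0.04
grip_force: 0.0
0.72 [304. 151. 335. 209.] box c 550 -276 size 79 42 | bar c [ 548.9 -275.4] dir 46 len 79
0.66 [284. 238. 329. 262.] box c 467 -340 size 10 74 | bar c [ 466.7 -340.1] dir 166 len 74
now [ 0.5491 -0.273   0.2506] -43.4 tilt [-0.001  0.002 -1.   ] w 40.1 t 23.4 q6 0.11
.548,-.275,.0285,-43.5 turn 0.001 shift [-0.028  0.008  2.776] n 3 each [-0.009  0.003  0.925]
```

View pics/s4.png

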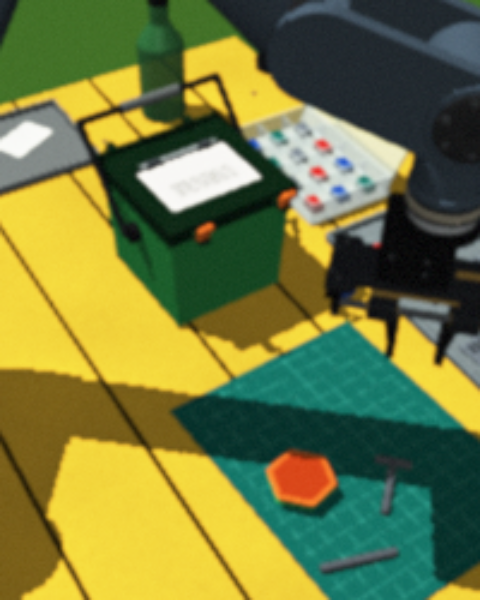

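The flap is shut and the caddy is clear; the T is at (390,480) and the bar at (360,560). I'll grasp the T.

```bash
python3 -m inch '[-0.02,0,0.45,0,0,0, -0.02,0,0.925,0,0,0]' >/dev/null
python3 -m inch '[0,0,0.45,0,0,0, 0,0,0.925,0,0,0]' >/dev/null
python3 -m inch '[0,0,0.45,0,0,0, 0,0,0.925,0,0,0, 0,0,0.925,0,0,0, 0,0,0.925,0,0,0]'
python3 -m inch '[0,0,0,0,0,0, 0,0,0,0,0,0, 0,0,0,0,0,0, 0,0,0,0,0,0, 0,0,0,0,0,0, 0,0,0,0,0,0]' 0 20
python3 -m inch '[0,0,-0.5,0,0,0, 0,0,-0.925,0,0,0]' >/dev/null
python3 -m inch '[0,0,-0.5,0,0,0, 0,0,-0.925,0,0,0]' >/dev/null
python3 -m inch '[0,0,-0.5,0,0,0, 0,0,-0.925,0,0,0.075, 0,0,-0.925,0,0,0.15, 0,0,-0.925,0,0,0.225, 0,0,-0.925,0,0,0.3, 0,0,-0.925,0,0,0.375, 0,0,-0.925,0,0,0.45, 0,0,-0.925,0,0,0.489, 0,0,-0.925,0,0,0.489, 0,0,-0.925,0,0,0.489]'
python3 plan.py .543,.153,.25,-87.4 .543,.153,.143,-87.4
```

```text
time: 24.08
position: [0.5485, -0.2752, 0.0282]
tool_rot: [0.918, 0.396, -0.0, -0.0]
ft_force: [-0.3, -0.6, -0.1]
grip_width: 0.0401
grip_force: 0.0
time: 24.58
position: [0.5481, -0.2764, 0.0293]
tool_rot: [0.919, 0.395, 0.0, 0.0]
ft_force: [-0.8, 0.6, 1.6]
grip_width: 0.0087
grip_force: 20.0
time: 25.75
position: [0.5478, -0.2763, 0.2509]
tool_rot: [1.0, 0.023, -0.0, -0.0]
ft_force: [0.1, -0.4, -0.1]
grip_width: 0.0086
grip_force: 20.0
now [ 0.5478 -0.2763  0.2509] -87.4 tilt [-0.  0. -1.] w 8.6 t 25.8 q6 0.88
.543,.153,.25,-87.4 turn 0.0 shift [ 0.183 -5.363  0.011] n 6 each [ 0.03  -0.894  0.002]
.543,.153,.143,-87.4 turn 0.0 shift [0.    0.    1.338] n 2 each [0.    0.    0.669]
```

```bash
python3 -m inch '[0.015,-0.45,0,0,0,0, 0.03,-0.894,0,0,0,0]' >/dev/null
python3 -m inch '[0.015,-0.45,0,0,0,0, 0.03,-0.894,0,0,0,0]' >/dev/null
python3 -m inch '[0.015,-0.45,0,0,0,0, 0.03,-0.894,0,0,0,0]' >/dev/null
python3 -m inch '[0.015,-0.45,0,0,0,0, 0.03,-0.894,0,0,0,0]' >/dev/null
python3 -m inch '[0.015,-0.45,0,0,0,0, 0.03,-0.894,0,0,0,0]' >/dev/null
python3 -m inch '[0.015,-0.45,0,0,0,0, 0.03,-0.894,0,0,0,0, 0.03,-0.894,0,0,0,0, 0.03,-0.894,0,0,0,0]'
python3 -m inch '[0,0,0.35,0,0,0, 0,0,0.66,0,0,0, 0,0,0.66,0,0,0]'
python3 -m inch '[0,0,0.25,0,0,0, 0,0,0.5,0,0,0, 0,0,0.67,0,0,0, 0,0,0.67,0,0,0]'
python3 -m inch '[0,0,0,0,0,0, 0,0,0,0,0,0, 0,0,0,0,0,0, 0,0,0,0,0,0, 0,0,0,0,0,0]' 22
python3 -m inch '[0,0,-0.5,0,0,0, 0,0,-1,0,0,0, 0,0,-1,0,0,0]' >/dev/null
python3 -m inch '[0,0,-0.33,0,0,0, 0,0,-0.33,0,0,0, 0,0,-0.33,0,0,0]'
python3 see.py top;python3 see.py side; python3 plan.py .459,-.340,.25,-105 .459,-.340,.0285,-105
```

```text
time: 26.92
position: [0.5431, 0.1548, 0.2509]
tool_rot: [1.0, 0.025, -0.0, 0.0]
ft_force: [0.4, -0.8, -0.1]
grip_width: 0.0088
grip_force: 20.0
time: 27.17
position: [0.5408, 0.1513, 0.1943]
tool_rot: [1.0, 0.022, -0.004, 0.001]
ft_force: [-0.8, 0.0, 0.7]
grip_width: 0.0084
grip_force: 20.0
time: 27.5
position: [0.5428, 0.1513, 0.1432]
tool_rot: [1.0, 0.022, -0.002, 0.001]
ft_force: [-0.9, -2.0, 0.3]
grip_width: 0.0088
grip_force: 20.0
time: 27.92
position: [0.5444, 0.1528, 0.1455]
tool_rot: [1.0, 0.022, 0.001, 0.0]
ft_force: [0.6, -1.5, 0.5]
grip_width: 0.0215
grip_force: 0.6
time: 28.42
position: [0.5445, 0.1535, 0.2526]
tool_rot: [1.0, 0.022, 0.002, -0.0]
ft_force: [0.3, -0.2, -1.0]
grip_width: 0.0222
grip_force: 0.0
0.67 [383. 282. 401. 323.] box c 163 -315 size 17 129 | bar c [ 162.6 -315.2] dir 160 len 129
0.55 [395. 202. 402. 223.] box c 454 -339 size 9 68 | bar c [ 454.5 -338.3] dir 162 len 68
0.58 [362. 288. 398. 295.] box c 459 -341 size 13 85 | bar c [ 459.3 -340.3] dir 164 len 85
0.55 [243. 336. 300. 347.] box c 158 -316 size 20 129 | bar c [ 157.8 -316.3] dir 160 len 129
now [0.5427 0.153  0.2497] -87.5 tilt [-0.003  0.    -1.   ] w 22.1 t 28.6 q6 1.6
.459,-.340,.25,-105 turn 0.195 shift [ 5.850e-01  6.223e+00 -4.000e-03] n 7 each [ 0.084  0.889 -0.001]
.459,-.340,.0285,-105 turn 0.0 shift [0.    0.    2.769] n 3 each [0.    0.    0.923]
```

```bash
python3 -m inch '[0,0,0,0,0,0.07, 0,0,0,0,0,0.14, 0,0,0,0,0,0.195, 0,0,0,0,0,0.195]' 40 >/dev/null
python3 -m inch '[0.042,0.45,0,0,0,0, 0.084,0.889,0,0,0,0]' >/dev/null
python3 -m inch '[0.042,0.45,0,0,0,0, 0.084,0.889,0,0,0,0]' >/dev/null
python3 -m inch '[0.042,0.45,0,0,0,0, 0.084,0.889,0,0,0,0]' >/dev/null
python3 -m inch '[0.042,0.45,0,0,0,0, 0.084,0.889,0,0,0,0]' >/dev/null
python3 -m inch '[0.042,0.45,0,0,0,0, 0.084,0.889,0,0,0,0]' >/dev/null
python3 -m inch '[0.042,0.45,0,0,0,0, 0.084,0.889,0,0,0,0]' >/dev/null
python3 -m inch '[0.042,0.45,0,0,0,0, 0.084,0.889,0,0,0,0, 0.084,0.889,0,0,0,0, 0.084,0.889,0,0,0,0]'
python3 see.py wrist; python3 plan.py .459,-.340,.0285,-105
```

```text
time: 30.28
position: [0.4592, -0.3418, 0.2499]
tool_rot: [0.991, -0.132, -0.0, -0.001]
ft_force: [-0.9, 0.7, 0.4]
grip_width: 0.0395
grip_force: 0.0
0.9 [311. 146. 319. 209.] box c 459 -341 size 9 86 | bar c [ 459.3 -340.2] dir 164 len 86
now [ 0.4595 -0.339   0.2501] -105.0 tilt [-0.001  0.002 -1.   ] w 40.1 t 30.4 q6 1.0
.459,-.340,.0285,-105 turn 0.0 shift [-2.000e-03  1.300e-02  2.769e+00] n 3 each [-0.001  0.004  0.923]
```

```bash
python3 -m inch '[0,0.01,0.45,0,0,0, 0,0.01,0.925,0,0,0]' >/dev/null
python3 -m inch '[0,0,0.45,0,0,0, 0,0,0.925,0,0,0]' >/dev/null
python3 -m inch '[0,0,0.45,0,0,0, 0,0,0.925,0,0,0, 0,0,0.925,0,0,0, 0,0,0.925,0,0,0]'
python3 -m inch '[0,0,0,0,0,0, 0,0,0,0,0,0, 0,0,0,0,0,0, 0,0,0,0,0,0, 0,0,0,0,0,0, 0,0,0,0,0,0]' 0 20
python3 -m inch '[0,0,-0.5,0,0,0, 0,0,-0.925,0,0,0]' >/dev/null
python3 -m inch '[0,0,-0.5,0,0,0, 0,0,-0.925,0,0,0]' >/dev/null
python3 -m inch '[0,0,-0.5,0,0,0, 0,0,-0.925,0,0,-0.065, 0,0,-0.925,0,0,-0.13, 0,0,-0.925,0,0,-0.195, 0,0,-0.925,0,0,-0.195, 0,0,-0.925,0,0,-0.195]'
python3 plan.py .5435,.146,.25,-87.4 .543,.146,.143,-87.4
```

```text
time: 31.05
position: [0.4603, -0.339, 0.0281]
tool_rot: [0.992, -0.129, -0.001, -0.001]
ft_force: [0.1, 0.5, -0.5]
grip_width: 0.0401
grip_force: 0.0
time: 31.55
position: [0.4598, -0.3408, 0.0292]
tool_rot: [0.991, -0.131, 0.0, 0.0]
ft_force: [0.9, -0.0, 1.8]
grip_width: 0.0085
grip_force: 20.0
time: 32.38
position: [0.4593, -0.3405, 0.2509]
tool_rot: [1.0, 0.021, -0.0, -0.0]
ft_force: [-0.1, 0.3, -0.0]
grip_width: 0.0083
grip_force: 20.0
now [ 0.4593 -0.3405  0.2509] -87.6 tilt [-0.  0. -1.] w 8.3 t 32.4 q6 0.7
.5435,.146,.25,-87.4 turn -0.003 shift [ 1.327 -6.028  0.011] n 7 each [ 0.19  -0.861  0.002]
.543,.146,.143,-87.4 turn 0.0 shift [-0.006 -0.     1.338] n 2 each [-0.003 -0.     0.669]
```

```bash
python3 -m inch '[0.095,-0.44,0,0,0,0, 0.19,-0.861,0,0,0,0]' >/dev/null
python3 -m inch '[0.095,-0.44,0,0,0,0, 0.19,-0.861,0,0,0,0]' >/dev/null
python3 -m inch '[0.095,-0.44,0,0,0,0, 0.19,-0.861,0,0,0,0]' >/dev/null
python3 -m inch '[0.095,-0.44,0,0,0,0, 0.19,-0.861,0,0,0,0]' >/dev/null
python3 -m inch '[0.095,-0.44,0,0,0,0, 0.19,-0.861,0,0,0,0]' >/dev/null
python3 -m inch '[0.095,-0.44,0,0,0,0, 0.19,-0.861,0,0,0,0]' >/dev/null
python3 -m inch '[0.095,-0.44,0,0,0,0, 0.19,-0.861,0,0,0,0, 0.19,-0.861,0,0,0,0, 0.19,-0.861,0,0,0,0]'
python3 -m inch '[0,0,0.35,0,0,0, 0,0,0.66,0,0,0, 0,0,0.66,0,0,0]'
python3 -m inch '[0,0,0.25,0,0,0, 0,0,0.5,0,0,0, 0,0,0.67,0,0,0, 0,0,0.67,0,0,0]'
python3 -m inch '[0,0,0,0,0,0, 0,0,0,0,0,0, 0,0,0,0,0,0, 0,0,0,0,0,0, 0,0,0,0,0,0]' 22
python3 -m inch '[0,0,-0.5,0,0,0, 0,0,-1,0,0,0, 0,0,-1,0,0,0]' >/dev/null
python3 -m inch '[0,0,-0.67,0,0,0, 0,0,-1,0,0,0, 0,0,-1,0,0,0]'
python3 see.py top
python3 - <<'E'
from h import *
im=camera("side");cv2.imwrite("pics/s5.png",cv2.resize(im[60:320,230:450],None,fx=2.3,fy=2.3)[:,:,::-1])
for n in("side",):
  for r in cut_out(n,"bail_grip")[:2]: print(r['conf'],r['bbox'])
E
```

```text
time: 33.72
position: [0.5443, 0.1472, 0.25]
tool_rot: [1.0, 0.023, -0.001, 0.0]
ft_force: [0.1, -0.5, 0.3]
grip_width: 0.0084
grip_force: 20.0
time: 33.97
position: [0.5413, 0.1438, 0.1937]
tool_rot: [1.0, 0.021, -0.005, 0.001]
ft_force: [-1.0, 0.1, 0.4]
grip_width: 0.0086
grip_force: 20.0
time: 34.3
position: [0.5434, 0.1439, 0.1428]
tool_rot: [1.0, 0.021, -0.003, 0.0]
ft_force: [-0.6, -1.4, 0.6]
grip_width: 0.0091
grip_force: 21.1
time: 34.72
position: [0.5455, 0.1454, 0.1456]
tool_rot: [1.0, 0.022, 0.001, 0.0]
ft_force: [1.2, -0.9, -0.1]
grip_width: 0.0213
grip_force: 0.6
time: 35.22
position: [0.5493, 0.1465, 0.3129]
tool_rot: [1.0, 0.022, 0.009, -0.001]
ft_force: [1.6, 0.7, 0.9]
grip_width: 0.0218
grip_force: 0.0
0.72 [386. 284. 400. 325.] box c 161 -315 size 16 126 | bar c [ 160.9 -315.7] dir 162 len 126
0.89 [262.2, 97.0, 328.7, 155.8]
0.72 [287.4, 119.7, 336.1, 146.3]
```

View pics/s5.png

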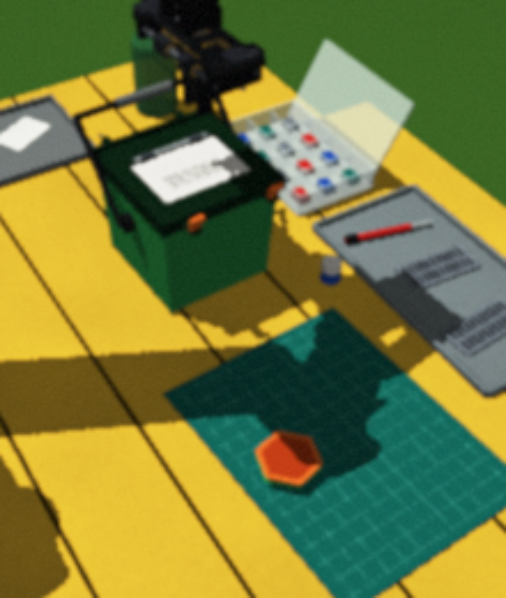

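The mat is empty except for the dish at (290,460), and the flap is shut. Next is the handle; its grip is at crop (142,95). I'll triangulate it.

```bash
python3 - <<'E'
from h import *
f,cx,cy,T=cal("top");o1=T[:3,3];d1=np.array([.556,.309,.18])-o1
o2=get_calibration("side");o2=np.array(o2['T'])[:3,3];d2=p2w("side",293.3,100.4,0)-o2
d1/=np.linalg.norm(d1);d2/=np.linalg.norm(d2)
A=np.c_[d1,-d2];s=np.linalg.lstsq(A,o2-o1,rcond=None)[0];print(o1+s[0]*d1,o2+s[1]*d2)
# lugs: top rect pts at z=.18 plane
for u,v in[(610,130),(620,380)]: 
    q=np.array([.68-v/2000,.36-u/2000,.18]);
    for z in(.15,.165,.18): print(z,(o1+(q-o1)*(z-o1[2])/(q[2]-o1[2])).round(3))
for yc in(.175,.18,.185): print(yc,w2p("top",[.542-.0064,yc+.141,.19]),w2p("side",[.5356,yc+.141,.19]), w2p("top",[.556,.309,.18]))
E
python3 plan.py
```

```text
[0.54047608 0.29154623 0.22893389] [0.54408853 0.29029372 0.22963316]
0.15 [0.626 0.059 0.15 ]
0.165 [0.621 0.057 0.165]
0.18 [0.615 0.055 0.18 ]
0.15 [0.498 0.054 0.15 ]
0.165 [0.494 0.052 0.165]
0.18 [0.49 0.05 0.18]
0.175 [188.13016089 168.28656391] [288.20356807 107.82822085] [192.30986863 162.81035878]
0.18 [186.434749   168.23434392] [287.53657456 107.12911602] [192.30986863 162.81035878]
0.185 [184.73938845 168.1821255 ] [286.87254851 106.43312151] [192.30986863 162.81035878]
now [0.5439 0.1458 0.3038] -87.5 tilt [-0.002  0.    -1.   ] w 22.1 t 35.4 q6 1.59
```

```bash
python3 -m inch '[0.015,-0.45,0,0,0,0, 0.015,-0.91,0,0,0,0]' 40 >/dev/null
python3 -m inch '[0.015,-0.45,0,0,0,0, 0.015,-0.9,0,0,0,0, 0.015,-0.9,0,0,0,0, 0.015,-0.9,0,0,0,0, 0.015,-0.9,0,0,0,0]'
python3 - <<'E'
from h import *
im=camera("wrist");cv2.imwrite("pics/w6.png",im[:,:,::-1])
E
python3 plan.py .540,.291,.232,-87.4
```

```text
time: 36.0
position: [0.5399, 0.29, 0.3027]
tool_rot: [1.0, 0.022, -0.002, 0.001]
ft_force: [0.2, 0.1, -0.3]
grip_width: 0.0399
grip_force: 0.0
now [0.5402 0.2894 0.3031] -87.5 tilt [-0.003 -0.001 -1.   ] w 40.1 t 36.0 q6 1.84
.540,.291,.232,-87.4 turn -0.001 shift [-0.001 -0.02   0.889] n 1 each [-0.001 -0.02   0.889]
```

View pics/w6.png

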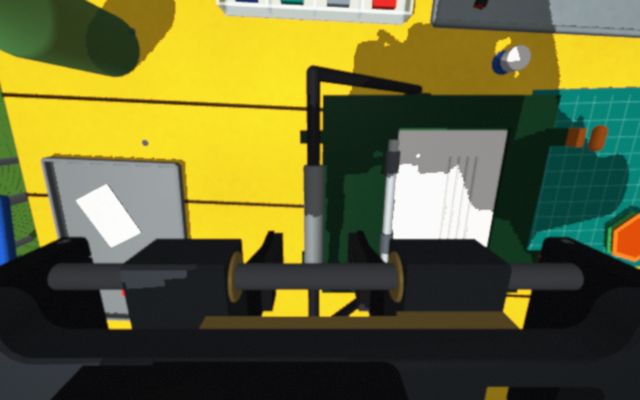

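The grip sits centred between the fingers at u≈314. I'll go down, close lightly, and compute the arc.

```bash
python3 -m inch '[0,0,0.45,0,0,0, 0,0,0.89,0,0,0, 0,0,0.89,0,0,0]'
python3 -m inch '[0,0,0,0,0,0, 0,0,0,0,0,0, 0,0,0,0,0,0, 0,0,0,0,0,0, 0,0,0,0,0,0]' 0 15
python3 - <<'E'
from h import *
p=get_obs()['position'];print(p)
c=np.array([.18+.0,.115]);v=np.array([p[1],p[2]-.003])-c;print(np.hypot(*v),np.degrees(np.arctan2(v[1],v[0])))
f0=np.degrees(np.arctan2(v[1],v[0]));F=np.linspace(f0,152,17)
y=-.16*np.cos(np.radians(F));z=-.16*np.sin(np.radians(F))
for k in range(0,16,4):
    print([ [round((y[k+i]-y[k])/.08,2),round((z[k+i]-z[k])/.08,2)] for i in range(1,5)])
E
```

```text
time: 36.3
position: [0.5364, 0.2871, 0.2266]
tool_rot: [1.0, 0.021, -0.007, 0.002]
ft_force: [-0.9, -0.6, -0.6]
grip_width: 0.0404
grip_force: 0.0
time: 36.72
position: [0.542, 0.2914, 0.2356]
tool_rot: [1.0, 0.022, 0.002, -0.002]
ft_force: [-0.3, -0.4, 0.4]
grip_width: 0.0154
grip_force: 15.0
[0.54198928 0.29137382 0.23555579]
0.16193668742935524 46.54682915978454
[[np.float64(0.18), np.float64(-0.15)], [np.float64(0.37), np.float64(-0.28)], [np.float64(0.57), np.float64(-0.38)], [np.float64(0.79), np.float64(-0.46)]]
[[np.float64(0.22), np.float64(-0.05)], [np.float64(0.45), np.float64(-0.08)], [np.float64(0.68), np.float64(-0.09)], [np.float64(0.91), np.float64(-0.06)]]
[[np.float64(0.22), np.float64(0.05)], [np.float64(0.44), np.float64(0.13)], [np.float64(0.65), np.float64(0.23)], [np.float64(0.84), np.float64(0.35)]]
[[np.float64(0.18), np.float64(0.14)], [np.float64(0.34), np.float64(0.31)], [np.float64(0.48), np.float64(0.49)], [np.float64(0.6), np.float64(0.69)]]
```

```bash
python3 -m inch '[0,0.09,-0.08,0,0,0, 0,0.18,-0.15,0,0,0, 0,0.37,-0.28,0,0,0, 0,0.57,-0.38,0,0,0, 0,0.79,-0.46,0,0,0]'
python3 -m inch '[0,0.22,-0.05,0,0,0, 0,0.45,-0.08,0,0,0, 0,0.68,-0.09,0,0,0, 0,0.91,-0.06,0,0,0]'
python3 -m inch '[0,0.22,0.05,0,0,0, 0,0.44,0.13,0,0,0, 0,0.65,0.23,0,0,0, 0,0.84,0.35,0,0,0, 0,0.84,0.35,0,0,0, 0,0.84,0.35,0,0,0]'
python3 - <<'E'
from h import *
p=get_obs()['position'];v=np.array([p[1]-.18,p[2]-.003-.115]);print(p,np.hypot(*v),np.degrees(np.arctan2(v[1],v[0])))
E
```

```text
time: 37.13
position: [0.5447, 0.2292, 0.2734]
tool_rot: [1.0, 0.023, 0.003, -0.003]
ft_force: [-0.1, 4.1, 3.3]
grip_width: 0.0156
grip_force: 15.0
time: 37.47
position: [0.5477, 0.1546, 0.2773]
tool_rot: [1.0, 0.022, 0.002, -0.001]
ft_force: [0.5, 2.1, 0.0]
grip_width: 0.0155
grip_force: 15.0
time: 37.97
position: [0.5504, 0.0862, 0.2478]
tool_rot: [1.0, 0.021, 0.001, 0.001]
ft_force: [-1.1, -1.9, 2.2]
grip_width: 0.0152
grip_force: 15.0
[0.55039981 0.08616913 0.24782738] 0.16018545579948523 125.85697891619752
```

Following well. Now the final press, with a firmer grip and slightly past the stop.

```bash
python3 -m inch '[0,0.1,0.07,0,0,0, 0,0.18,0.14,0,0,0, 0,0.26,0.22,0,0,0, 0,0.34,0.31,0,0,0, 0,0.41,0.4,0,0,0, 0,0.48,0.49,0,0,0]' - 30
python3 -m inch '[0,0.06,0.1,0,0,0, 0,0.12,0.2,0,0,0, 0,0.14,0.26,0,0,0, 0,0.14,0.26,0,0,0, 0,0.14,0.26,0,0,0]'
python3 - <<'E'
from h import *
p=get_obs()['position'];v=np.array([p[1]-.18,p[2]-.003-.115]);print(p,np.hypot(*v),np.degrees(np.arctan2(v[1],v[0])))
E
```

```text
time: 38.47
position: [0.552, 0.0487, 0.2071]
tool_rot: [1.0, 0.022, 0.001, -0.0]
ft_force: [2.9, 0.7, 1.8]
grip_width: 0.0149
grip_force: 30.1
time: 38.88
position: [0.5526, 0.0392, 0.1887]
tool_rot: [1.0, 0.022, 0.001, -0.001]
ft_force: [-1.5, 5.5, 16.6]
grip_width: 0.0146
grip_force: 28.6
[0.55258055 0.03915766 0.1886513 ] 0.15756957748426717 153.36010448439555
```

```bash
python3 -m inch '[0,0,0,0,0,0, 0,0,0,0,0,0, 0,0,0,0,0,0, 0,0,0,0,0,0]' 28
python3 -m inch '[0,0,-0.4,0,0,0, 0,0,-0.9,0,0,0]' >/dev/null
python3 -m inch '[0,0.3,-0.5,0,0,0, 0,0.6,-0.9,0,0,0, 0,0.9,-0.9,0,0,0, 0,0.9,-0.9,0,0,0]' >/dev/null
python3 -m inch '[0,0.5,0,0,0,0, 0,0.9,0,0,0,0, 0,0.9,0,0,0,0, 0,0.9,0,0,0,0]'
python3 - <<'E'
from h import *
im=camera("side");cv2.imwrite("pics/s7.png",cv2.resize(im[60:260,220:420],None,fx=2.9,fy=2.9)[:,:,::-1])
for a in(2.07,2.12,2.164):
    f=np.radians(28)+a;p=np.array([.542,.18])+.16*np.cos(f)*np.array([-.045,.999]);q=[p[0],p[1],.115+.16*np.sin(f)];u=w2p("side",q);print(a,q,u,(u-[220,60])*2.9)
E
```

```text
time: 39.22
position: [0.551, 0.0376, 0.1857]
tool_rot: [1.0, 0.022, -0.001, -0.0]
ft_force: [-0.1, 0.4, 0.3]
grip_width: 0.0264
grip_force: 0.0
time: 40.05
position: [0.5576, -0.1072, 0.3291]
tool_rot: [1.0, 0.02, -0.002, -0.001]
ft_force: [0.2, 1.0, -0.3]
grip_width: 0.0279
grip_force: 0.0
2.07 [np.float64(0.5480110611958062), np.float64(0.046554441453101836), np.float64(0.20307164115334342)] [332.7864968 145.9546057] [327.08084071 249.26835653]
2.12 [np.float64(0.5482016275703133), np.float64(0.04232386793904552), np.float64(0.19628540020194477)] [333.54434135 148.50982116] [329.2785899  256.67848137]
2.164 [np.float64(0.5483565185290852), np.float64(0.03888528865431004), np.float64(0.19014487140495906)] [334.15421754 150.74471789] [331.04723087 263.15968189]
```

View pics/s7.png

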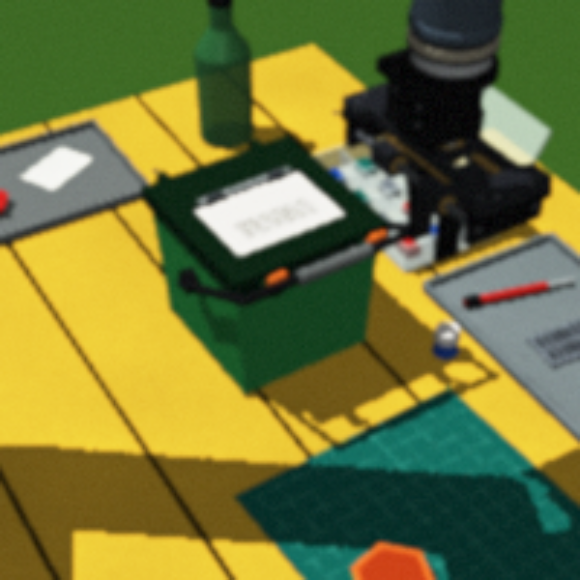

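The grip is at crop (335,260), where I predicted the locked position (331,263), with the orange lugs above the bar. The flap is shut and the robot is clear. The 16 N reaction during the press also means the handle reached its stop, so I'm handing in.

```bash
python3 -c "
from rig import *
print(hand_in())"
```

```text
the job is handed in; nothing more can be done
None
```

I put all five offcuts on the mat (Z, U, T, L and the straight bar; no H was present) through the flap into the caddy, pressed the handle down to its stop under the catch at the front, and handed the job in. The hand-in gave no verdict, and the lock is judged from the last picture and the 16 N stop force.

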